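# Shim the rocking counter scale

### The job

The counter scale rocks because its front-left foot is too short (press lightly on that corner to feel how far it drops). Slide the flat shim of fitting thickness under the short foot, then push the wedge in on top of it until it is just snug (a push of about 8 N, not so hard that it begins to lift the scale), let go, and finish by pressing firmly (about 10 N) on the corner above that foot to check that the scale stays level and no longer rocks. Do not force anything (40 N on the scale is too much), do not shove the scale along, and leave the other things on the counter where they are.

Things in the scene. Friction and masses are not known exactly. Their poses are not given: they have to be found in the camera images.
- scale: grey counter scale, 4 kg, loose: base slab 260 (its x) x 220 (its y) mm, underside 30 and top 60 mm above the counter, a low steel pan (top at 91 mm), a display on a post (top 230 mm) at the back right. Origin: at counter height under the middle of the base. x points to its back, away from the robot within about 12 degrees, y to its left, z up. Ball feet, 24 mm across, 115 mm before/behind and 85 mm beside it
- corner (a point): point on the bare flat top of the base straight above the short front-left foot, 60 mm above the counter when level, 15 mm inside the base's front edge, 25 mm inside its left edge; the pan begins 35 mm behind it; axes as the scale's. A push down here of more than 2 to 5 N rocks the scale until the foot meets the counter, and the point drops as far as the foot; let go, it rocks back level
- under_foot (a point): point at counter height straight under the short foot (in line with the foot, fixed to the scale; axes as the scale's). The foot is a ball, 24 mm across, seized in too short: left alone it hangs 9 to 20 mm above this point, differently every time. Shims go in along the scale's -y, their tails staying out at the scale's left
- thin_mid (a point): centre of the thin flat wooden shim, 110 x 26 x 5 mm, lying flat on the counter; x along its length. Thin shim plus wedge fill a gap of 8.6 to 15.6 mm under the foot
- thick_mid (a point): centre of the thick flat wooden shim, 130 x 26 x 11 mm, lying flat on the counter; x along its length. Thick shim plus wedge fill a gap of 14.6 to 21.6 mm under the foot
- wedge_mid (a point): middle of the wooden wedge shim, 150 x 34 mm, flat side down on the counter, 5.5 mm above its underside; x along its length towards the thin nose, which points to the robot's right (-y) at the start, within some 7 degrees, roughly the way it has to go in. From x -15 to +75 mm the top slopes evenly from 11 down to 3 mm thick at the nose
- wedge_tail (a point): middle of the wedge's tail, half-way up, 55 mm behind its middle: the rear 60 mm of the wedge is an even 11 mm thick and 34 mm wide, to hold it by. Pushed in with about 8 N along its length, the wedge is snug and stays put by friction
- basin: blue plastic bowl, 140 mm across, 60 high, behind left; leave alone (origin: centre of its underside)
- jar: closed glass jar, 64 mm across, 100 high; leave alone (origin: centre of its underside)
- weight_big: brass weight, 44 mm across, 54 high; leave alone (origin: centre of its underside)
- weight_small: brass weight, 30 mm across, 37 high; leave alone (origin: centre of its underside)
- tape: cardboard ring, 80 mm across, 30 high; leave alone (origin: centre of its underside)
- brush: hand brush lying to the left; leave alone
- mug: white mug, 80 mm across, 90 high, on the right; leave alone (origin: centre of its underside)
Not all that is in view belongs to the job. What is shaped like the part that bears thin_mid but black or yellow is not meant. What is shaped like the part that bears wedge_mid but green is not meant.

How it is judged (in metres and radians):
On the way, in this order (a step that is already met when the one before it is completed fails the run):
1. a flat shim lies on the counter under the short foot (((x of corner in the frame of thin_mid between -0.05 and 0.05 m and y of corner in the frame of thin_mid between -0.013 and 0.013 m and height (world z) of thin_mid below 0.006 m) or (x of corner in the frame of thick_mid between -0.06 and 0.06 m and y of corner in the frame of thick_mid between -0.013 and 0.013 m and height (world z) of thick_mid below 0.008 m))), for 0.2 s.
2. the wedge lies on the flat shim with its taper under the short foot (((x of corner in the frame of thin_mid between -0.05 and 0.05 m and y of corner in the frame of thin_mid between -0.013 and 0.013 m and height (world z) of thin_mid below 0.006 m) or (x of corner in the frame of thick_mid between -0.06 and 0.06 m and y of corner in the frame of thick_mid between -0.013 and 0.013 m and height (world z) of thick_mid below 0.008 m)) and x of corner in the frame of wedge_mid between -0.015 and 0.072 m and y of corner in the frame of wedge_mid between -0.013 and 0.013 m and height (world z) of wedge_mid above 0.008 m), for 0.2 s.
3. the corner above the foot is pressed with more than 6 N, the wedge let go, and the scale stays level (within 0.006 rad) (all of step 2 and angle between scale's own z axis and vertical below 0.006 rad and contact force between the fingers and scale above 6 N and contact force between the fingers and wedge below 0.1 N and horizontal distance between the grasp point and corner below 0.035 m), for 0.4 s.
At the end, for the whole second after the job is handed in: a flat shim lies on the counter under the short foot (foot axis within 13 mm of its centre line and at least 5 mm inside its ends), the wedge lies on it with its taper under the foot (axis within 13 mm of its centre line), and the scale is level within 0.006 rad and at rest (all of step 2 and angle between scale's own z axis and vertical below 0.006 rad and linear speed of scale below 0.01 m/s); the robot touches nothing.
It fails at once if the robot or a shim presses on the scale with more than 40 N (contact force between any of the arm, the fingers, wedge, thin, thick and scale above 40 N).
It fails at once if the wedge, in the robot's grip, is forced under the foot so hard that it bears on it with more than 14 N (contact force between wedge and scale above 14 N and contact force between the fingers and wedge above 0.1 N).
It fails at once if the scale is shoved more than 25 mm (distance of scale from where it was at the start of the episode above 0.025 m).
It fails at once if another thing on the counter is moved more than 30 mm (distance of any of basin, jar, weight_big, weight_small, tape, brush, mug from where it was at the start of the episode above 0.03 m).
It also fails if it takes over 72 s, if anything falls off the work surface, if the arm or the gripper's body presses on something with over 40 N, if the wrist force passes 120 N, or if a joint passes its speed limit or range.

### The arm

A 6-joint arm with a two-finger parallel gripper is mounted at the origin on the work surface. World frame = base frame: x ahead of the robot, y to its left, z up, the work surface at z = 0. Lengths are in mm, angles in rad, forces in N, time in s.
With the tool pointing down it reaches from about 350 to 850 mm from the base axis. Payload 8.1 kg.
Tool frame: the origin (TCP) lies on the centre line of the jaws, within the pads' length; the fingertips stand 17 mm ahead of it and the grasp point (between the pads) lies 2 mm behind it; z points along the fingers, y is the line along which they close (so a half turn about z gives the same grasp; the last joint's range is limited). The gripper opens to 85 mm and grips with 20 to 120 N. Pads are 22 mm wide; open, the fingers measure 114 mm over their backs; the gripper's body (76 mm by 85 mm) begins 54 mm behind the grasp point. The pads swing forward as they close: fully open they stand 13 mm farther back than shut.
Start: joints at [1.199, 0.13, 1.488, -0, 1.523, -0.085], TCP at [169.709, 575.504, 248.292] pointing down, gripper open.
Joint ranges: [-2.96, 2.96], [-0.89, 2.26], [0.02, 2.5], [-1.34, 4.48], [0, 2.73], [-2.66, 2.66]. Speed limits (rad/s): [2.39, 2.39, 2.79, 3.14, 3.14, 3.14].

### API

Orientations are given as a unit quaternion [w, x, y, z].
In Python, from rig import ctrl gives the robot as it stands.
- The arm moves only by the tool move_arm, never from a script. Its argument "commands" is a list of rows, each an object with "slide": the shift along the world's x, y, z scaled (see below), a list of three; "dr": the turn, a rotation vector about the world's x, y, z scaled (see below), a list of three; "fingers": the finger opening in mm, from 0 to 85.4. In form: [{"slide": [dx, dy, dz], "dr": [rx, ry, rz], "fingers": fingers}, ...]. A call has 1 to 20 rows; each row is the pose to reach, as a shift and turn from the pose commanded when the call began; what a row does not reach only later rows make up. The controller multiplies each number of a shift by 0.4 m and each number of a turn by 45 degrees. A row lasts 1/10 s, in which the tool goes at most 50 mm and 8.59 degrees, less where a joint would pass 70% of its speed; a pose out of reach is approached as far as the arm can. A call with a number of a shift or a turn outside -1 to 1 is refused whole. A call with a gripper value outside its range is refused whole. The fingers move at their own pace and stop on an object; the grip force is fixed at half the most. Time passes only in rows, so rows that repeat a pose let the fingers close. It gives the time, the measured TCP pose, the force, the opening and the grip force at its end, in the units of the state.
- ctrl.sense(): the state, without advancing time (a new reading comes with each control period).
- ctrl.snapshot(name): name is "scene" or "top"; returns a dict with "color" (480x640x3 uint8, red, green, blue), "intrinsics" (3x3 intrinsics, pixels), "D" ([k1, k2, p1, p2, k3] as OpenCV has them; the pictures are not rectified), "R" (3x3) and "t" (3): a world point X has camera coordinates R X + t. Camera axes: x right, y down, z forward; pixel columns grow to the right and rows downward; lengths in mm; the calibration is good to about 2 mm. A picture is of the moment at which its call begins. There is no depth.
- ctrl.finish_job(): hands the job in; it is judged then, once.
The state is a dict: "time": time; "joint_pos": joint angles; "joint_velocities": joint speeds; "joint_efforts": joint torques, N m; "eef_pos": TCP position; "tcp_rot": TCP orientation; "contact_force": force on the tool from outside, world axes, zero at the start; "wrist_torque": the same for the moment, N m; "finger_gap": finger opening in mm; "gripper_force": force on a finger pad.
Only numpy, scipy, OpenCV 4.12 (cv2) and the standard library are available. Lean on these libraries where they do the work, as an engineer would, in place of code of your own. Each camera call takes 0.05 s, during which the arm holds its last target. There are 200 camera calls.

## Working session

There is one attempt and no reset: what is moved stays moved. The work goes in short steps, Python scripts to look and compute and a tool call to move; the robot and the scene stay as the last step left them, time stands still between calls to the robot, and variables do not carry over. Pictures are saved under pics/ and viewed, at most 10 in all, crops included, and the job is handed in when it is done.

Besides the shell and the picture viewer there is one more tool, called after "Call:" in YAML: its name, and indented under it one key for each argument. move_arm: Moves the arm, as the interface text tells. Its arguments: {"type":"object","properties":{"commands":{"type":"array"}},"required":["commands"]}

```bash
mkdir -p pics; ls; cat > h.py <<'E'
import numpy as np, cv2
from rig import ctrl
def snap(n,f):
    s=ctrl.snapshot(n); cv2.imwrite('pics/'+f+'.png',s['color'][:,:,::-1]); np.savez('pics/'+f+'.npz',**s); return s
def load(f): return np.load('pics/'+f+'.npz')
def px2w(s,pts,z):
    pts=np.array(pts,float).reshape(-1,1,2)
    n=cv2.undistortPoints(pts,s['intrinsics'],s['D']).reshape(-1,2)
    R,t=s['R'],s['t'].reshape(3); c=-R.T@t
    d=np.c_[n,np.ones(len(n))]@R
    return c+d*((np.broadcast_to(z,len(n))-c[2])/d[:,2])[:,None]
def w2px(s,P):
    R,t=s['R'],s['t'].reshape(3)
    return cv2.projectPoints(np.array(P,float).reshape(-1,1,3),cv2.Rodrigues(R)[0],t,s['intrinsics'],s['D'])[0].reshape(-1,2)
E
python3 - <<'E'
from h import *
for n in('scene','top'):
    s=snap(n,n+'0'); print(n,-s['R'].T@s['t'],s['intrinsics'][0,0])
print(ctrl.sense())
E
```

```text
pics
scene [1068.22255463  325.2496885  1060.14763309] 560.5124291550409
top [ 279.51020205   27.80996401 1241.77701871] 499.8068716659844
{'time': 0.1, 'joint_pos': array([ 1.19863420e+00,  1.31085359e-01,  1.48918461e+00, -4.96965762e-06,
        1.52299453e+00, -8.54176711e-02]), 'joint_velocities': array([-0.00050389, -0.0017908 , -0.00218571, -0.00060635,  0.00058961,
        0.00015069]), 'joint_efforts': array([ 1.39525728e-03, -5.70934618e+01, -5.01950741e+01, -9.54413917e-05,
        7.73563050e-03, -2.37126090e-05]), 'eef_pos': array([169.51765601, 575.0655441 , 247.34165738]), 'tcp_rot': array([-1.87170024e-04,  1.42881380e-01,  9.89739467e-01, -8.14705777e-04]), 'contact_force': array([ 0.3714459 , -0.27170101,  0.53522587]), 'wrist_torque': array([-0.00133318, -0.02112341,  0.03433152]), 'gripper_force': 0.0, 'finger_gap': 85.37444415697635}
```

View pics/top0.png

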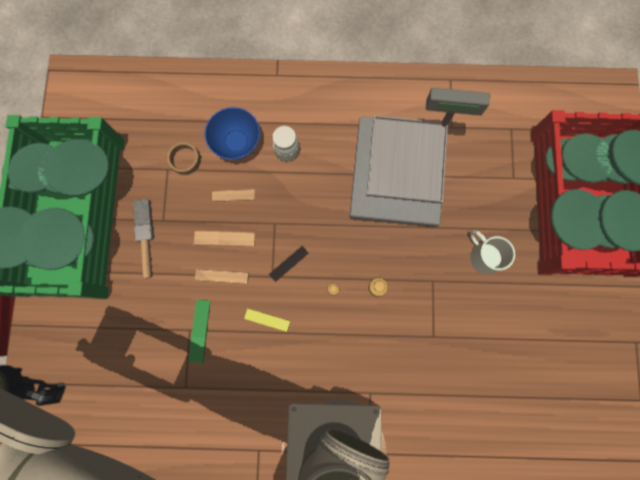

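View pics/scene0.png

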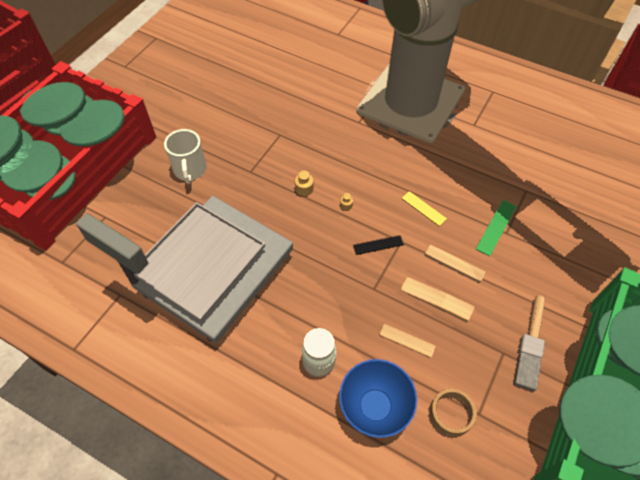

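The top view shows the thin shim at about (233,195), the wedge at (224,239) and the thick shim at (221,277). The scale base has its front-left corner near (351,218). Next I'll refine these by segmentation.

```bash
python3 - <<'E'
from h import *
s=load('top0'); im=s['color'].astype(int)
g=im[:,:,1]
print(im[195,233],im[239,224],im[277,221],im[215,224],im[258,221])
roi=np.zeros(g.shape,bool); roi[180:292,185:262]=1
bg=np.median(im[205:230,195:255].reshape(-1,3),0); print(bg)
m=((g>(bg[1]+im[239,224][1])/2)&roi).astype(np.uint8)
n,l,st,c=cv2.connectedComponentsWithStats(m)
for i in range(1,n):
    if st[i,4]<100: continue
    pts=np.argwhere(l==i)[:,::-1]
    W=px2w(s,pts,9)[:,:2]
    r=cv2.minAreaRect(W.astype(np.float32)); mu=W.mean(0); u,sv,v=np.linalg.svd(W-mu,full_matrices=False)
    print(st[i],'c',mu,'rect',r,'dir',v[0],'len',sv*np.sqrt(12/len(W)))
print(px2w(s,[[335,408]],0))
a=s['color'][90:250,330:500]; b=s['color'][180:300,180:300]
a=cv2.resize(a,None,fx=3.6,fy=3.6,interpolation=cv2.INTER_CUBIC)
cv2.imwrite('pics/a.png',a[:,:,::-1])
E
```

```text
[199 155 112] [213 166 119] [210 164 117] [147 105  76] [152 107  78]
[145. 103.  75.]
[212 189  43  12 395] c [611.45566906 271.14237978] rect ((610.8787231445312, 270.7805480957031), (26.494693756103516, 107.32545471191406), 4.066929340362549) dir [-0.06833673  0.99766231] len [107.7947342   24.83281353]
[194 231  61  15 810] c [498.38260261 287.3683969 ] rect ((498.42706298828125, 287.1470947265625), (151.3317413330078, 34.42353820800781), 89.75471496582031) dir [-0.0067378 -0.9999773] len [150.61899963  34.30112012]
[195 269  53  15 555] c [402.62951787 287.33169537] rect ((402.4923095703125, 287.74639892578125), (128.2190704345703, 26.970693588256836), 87.8179931640625) dir [-0.04456007 -0.99900671] len [128.00805514  26.6635011 ]
[[97.5344787  -2.09340069  0.        ]]
```

View pics/a.png

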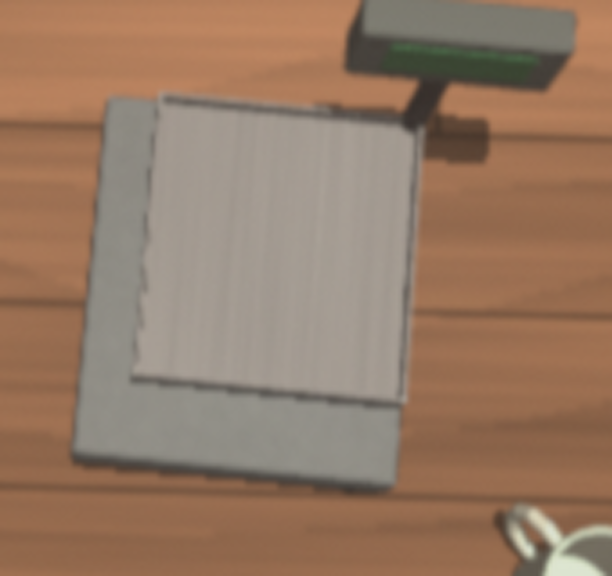

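```bash
python3 - <<'E'
from h import *
s=load('top0')
p=(np.array([[108,98],[75,456],[393,483]])+.5)/3.6-.5+[330,90]
W=px2w(s,p,60); print(W)
ex=W[0]-W[1]; ey=W[1]-W[2]; print(np.linalg.norm(ex),np.linalg.norm(ey),np.arctan2(ex[1],ex[0]),np.arctan2(-ey[0],ey[1]))
th=np.mean([np.arctan2(ex[1],ex[0]),np.arctan2(-ey[0],ey[1])])
X=np.array([np.cos(th),np.sin(th)]);Y=np.array([-X[1],X[0]])
C=W[1,:2]*.34+ (W[0,:2]-260*X)*.33+(W[2,:2]+220*Y)*.33
print('th',th,'FL',C,'corner',C+15*X-25*Y,'origin',C+130*X-110*Y)
# check in scene view
q=load('scene0')
O=C+130*X-110*Y
P=[[*(O+a*X+b*Y),60] for a,b in((130,110),(-130,110),(-130,-110))]
print(w2px(q,P)); 
print('shims in scene', w2px(q,[[611.45,271.1,5],[498.4,287.4,9],[402.6,287.3,11]]))
a=cv2.resize(q['color'][180:360,170:500],None,fx=2.4,fy=2.4,interpolation=cv2.INTER_CUBIC)
for u,v in (w2px(q,P)-[170,180])*2.4: cv2.circle(a,(int(u),int(v)),3,(255,0,0),1)
for u,v in (w2px(q,[[611.45,271.1,5],[498.4,287.4,9],[402.6,287.3,11]])-[170,180])*2.4: cv2.circle(a,(int(u),int(v)),3,(255,0,0),1)
cv2.imwrite('pics/b.png',a[:,:,::-1])
E
```

```text
[[ 808.75132474  -45.61073056   60.        ]
 [ 551.25228287  -27.28747108   60.        ]
 [ 538.70545427 -240.98587518   60.        ]]
258.15014701843415 214.06641684536325 -0.07103881285604721 -0.058645460148212286
th -0.06484213650212975 FL [551.17106422 -25.8476325 ] corner [564.5196238  -51.76704525] origin [ 673.77022942 -144.0400379 ]
[[215.86373599 338.12415404]
 [294.15084426 240.30210658]
 [211.98008973 193.94502269]]
shims in scene [[407.53093297 339.52084421]
 [437.76368109 297.68630718]
 [455.45706588 262.2441637 ]]
```

View pics/b.png

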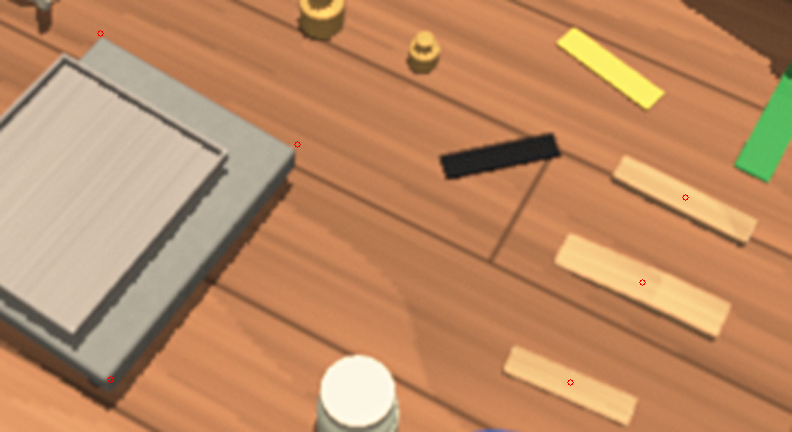

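```bash
python3 - <<'E'
from h import *
from scipy.optimize import least_squares
s=load('top0');q=load('scene0')
a=(np.array([[108,98],[75,456],[393,483]])+.5)/3.6-.5+[330,90]
b=(np.array([[108,383],[296,151],[102,37]])+.5)/2.4-.5+[170,180]
L=np.array([[130,110],[-130,110],[-130,-110]])
def P(p):
    c,d=np.cos(p[2]),np.sin(p[2]); return np.c_[L@np.array([[c,d],[-d,c]])+p[:2],np.full(3,60)]
for w in((1,1),(1,0),(0,1)):
    f=lambda p:np.r_[w[0]*(w2px(s,P(p))-a).ravel(),w[1]*(w2px(q,P(p))-b).ravel()]
    r=least_squares(f,[673,-144,-.065],x_scale=[1,1,.01]); p=r.x
    X=np.array([np.cos(p[2]),np.sin(p[2])]);Y=np.array([-X[1],X[0]])
    print(w,p,'corner',p[:2]-115*X+85*Y,'rms',np.sqrt(np.mean(r.fun**2)))
E
```

```text
(1, 1) [ 6.75578692e+02 -1.44000137e+02 -7.25254453e-02] corner [567.04026572 -50.89047034] rms 0.9172116650417134
(1, 0) [ 6.73696312e+02 -1.44193867e+02 -7.10455371e-02] corner [565.02021115 -51.24492888] rms 0.6876694567108875
(0, 1) [ 6.77026251e+02 -1.43548712e+02 -7.31105489e-02] corner [568.54232257 -50.37555488] rms 0.3166933045847044
```

Call:
move_arm:
  commands:
    - {"slide":[0.496,-0.7825,0],"dr":[0,0,-0.863],"fingers":0}
    - {"slide":[0.496,-0.7825,0],"dr":[0,0,-0.863],"fingers":0}
    - {"slide":[0.496,-0.7825,0],"dr":[0,0,-0.863],"fingers":0}
    - {"slide":[0.496,-0.7825,0],"dr":[0,0,-0.863],"fingers":0}
    - {"slide":[0.496,-0.7825,0],"dr":[0,0,-0.863],"fingers":0}
    - {"slide":[0.496,-0.7825,0],"dr":[0,0,-0.863],"fingers":0}
    - {"slide":[0.496,-0.7825,0],"dr":[0,0,-0.863],"fingers":0}
    - {"slide":[0.496,-0.7825,0],"dr":[0,0,-0.863],"fingers":0}

```text
time: 0.9
eef_pos: [369.5, 259.2, 248.0]
tcp_rot: [0.0, 0.465, 0.885, -0.0]
contact_force: [0.1, 0.1, 0.3]
finger_gap: 0.1
gripper_force: 0.0
```

Call:
move_arm:
  commands:
    - {"slide":[0.496,-0.7825,-0.35],"dr":[0,0,-0.863],"fingers":0}
    - {"slide":[0.496,-0.7825,-0.35],"dr":[0,0,-0.863],"fingers":0}
    - {"slide":[0.496,-0.7825,-0.35],"dr":[0,0,-0.863],"fingers":0}
    - {"slide":[0.496,-0.7825,-0.35],"dr":[0,0,-0.863],"fingers":0}
    - {"slide":[0.496,-0.7825,-0.35],"dr":[0,0,-0.863],"fingers":0}
    - {"slide":[0.496,-0.7825,-0.35],"dr":[0,0,-0.863],"fingers":0}
    - {"slide":[0.496,-0.7825,-0.35],"dr":[0,0,-0.863],"fingers":0}
    - {"slide":[0.496,-0.7825,-0.35],"dr":[0,0,-0.863],"fingers":0}
    - {"slide":[0.496,-0.7825,-0.35],"dr":[0,0,-0.863],"fingers":0}
    - {"slide":[0.496,-0.7825,-0.35],"dr":[0,0,-0.863],"fingers":0}

```text
time: 1.9
eef_pos: [565.7, -51.2, 106.8]
tcp_rot: [-0.001, 0.733, 0.681, -0.001]
contact_force: [-0.8, -0.2, 0.8]
finger_gap: 0.3
gripper_force: 0.0
```

Call:
move_arm:
  commands:
    - {"slide":[0,0,-0.07],"dr":[0,0,0],"fingers":0}
    - {"slide":[0,0,-0.072],"dr":[0,0,0],"fingers":0}
    - {"slide":[0,0,-0.075],"dr":[0,0,0],"fingers":0}
    - {"slide":[0,0,-0.075],"dr":[0,0,0],"fingers":0}
    - {"slide":[0,0,-0.075],"dr":[0,0,0],"fingers":0}

```text
time: 2.4
eef_pos: [567.3, -50.2, 79.9]
tcp_rot: [0.001, 0.732, 0.682, 0.001]
contact_force: [0.4, -0.0, -0.1]
finger_gap: 0.0
gripper_force: 0.0
```

Call:
move_arm:
  commands:
    - {"slide":[0,0,-0.0025],"dr":[0,0,0],"fingers":0}
    - {"slide":[0,0,-0.005],"dr":[0,0,0],"fingers":0}
    - {"slide":[0,0,-0.0075],"dr":[0,0,0],"fingers":0}
    - {"slide":[0,0,-0.01],"dr":[0,0,0],"fingers":0}
    - {"slide":[0,0,-0.01],"dr":[0,0,0],"fingers":0}

```text
time: 2.9
eef_pos: [566.6, -50.2, 74.4]
tcp_rot: [-0.0, 0.732, 0.681, 0.0]
contact_force: [-1.1, 2.6, 3.7]
finger_gap: 0.1
gripper_force: 1.9
```

Call:
move_arm:
  commands:
    - {"slide":[0,0,-0.0025],"dr":[0,0,0],"fingers":0}
    - {"slide":[0,0,-0.005],"dr":[0,0,0],"fingers":0}
    - {"slide":[0,0,-0.0075],"dr":[0,0,0],"fingers":0}
    - {"slide":[0,0,-0.01],"dr":[0,0,0],"fingers":0}
    - {"slide":[0,0,-0.01],"dr":[0,0,0],"fingers":0}

```text
time: 3.4
eef_pos: [566.5, -50.6, 70.0]
tcp_rot: [-0.0, 0.732, 0.681, -0.0]
contact_force: [-0.0, 1.6, 3.3]
finger_gap: 0.1
gripper_force: 1.5
```

Call:
move_arm:
  commands:
    - {"slide":[0,0,-0.0025],"dr":[0,0,0],"fingers":0}
    - {"slide":[0,0,-0.005],"dr":[0,0,0],"fingers":0}
    - {"slide":[0,0,-0.005],"dr":[0,0,0],"fingers":0}

```text
time: 3.7
eef_pos: [566.4, -50.6, 68.0]
tcp_rot: [-0.0, 0.732, 0.681, -0.0]
contact_force: [-1.2, 2.5, 3.1]
finger_gap: -0.2
gripper_force: 1.3
```

Call:
move_arm:
  commands:
    - {"slide":[0,0,-0.0025],"dr":[0,0,0],"fingers":0}
    - {"slide":[0,0,-0.005],"dr":[0,0,0],"fingers":0}
    - {"slide":[0,0,-0.005],"dr":[0,0,0],"fingers":0}

```text
time: 4.0
eef_pos: [566.4, -50.6, 66.0]
tcp_rot: [-0.0, 0.732, 0.681, -0.0]
contact_force: [0.4, 2.5, 2.6]
finger_gap: -0.0
gripper_force: 1.2
```

Call:
move_arm:
  commands:
    - {"slide":[0,0,-0.0025],"dr":[0,0,0],"fingers":0}
    - {"slide":[0,0,-0.005],"dr":[0,0,0],"fingers":0}
    - {"slide":[0,0,-0.005],"dr":[0,0,0],"fingers":0}

```text
time: 4.3
eef_pos: [566.5, -50.5, 64.0]
tcp_rot: [0.0, 0.732, 0.681, -0.0]
contact_force: [-0.6, 1.5, 1.2]
finger_gap: 0.1
gripper_force: 1.1
```

Call:
move_arm:
  commands:
    - {"slide":[0,0,-0.0025],"dr":[0,0,0],"fingers":0}
    - {"slide":[0,0,-0.005],"dr":[0,0,0],"fingers":0}
    - {"slide":[0,0,-0.005],"dr":[0,0,0],"fingers":0}

```text
time: 4.6
eef_pos: [566.7, -50.5, 63.3]
tcp_rot: [0.0, 0.732, 0.681, 0.0]
contact_force: [-5.8, 2.7, 10.1]
finger_gap: 0.3
gripper_force: 5.9
```

Call:
move_arm:
  commands:
    - {"slide":[0,0,0.005],"dr":[0,0,0],"fingers":0}
    - {"slide":[0,0,0.01],"dr":[0,0,0],"fingers":0}
    - {"slide":[0,0,0.015],"dr":[0,0,0],"fingers":0}
    - {"slide":[0,0,0.02],"dr":[0,0,0],"fingers":0}
    - {"slide":[0,0,0.025],"dr":[0,0,0],"fingers":0}
    - {"slide":[0,0,0.03],"dr":[0,0,0],"fingers":0}
    - {"slide":[0,0,0.032],"dr":[0,0,0],"fingers":0}
    - {"slide":[0,0,0.034],"dr":[0,0,0],"fingers":0}
    - {"slide":[0,0,0.036],"dr":[0,0,0],"fingers":0}
    - {"slide":[0,0,0.04],"dr":[0,0,0],"fingers":0}
    - {"slide":[0,0,0.17],"dr":[0,0,0],"fingers":0}
    - {"slide":[0,0,0.17],"dr":[0,0,0],"fingers":0}

```text
time: 5.8
eef_pos: [569.6, -50.9, 136.2]
tcp_rot: [0.003, 0.732, 0.681, 0.002]
contact_force: [1.9, -0.9, 1.1]
finger_gap: 0.3
gripper_force: 0.0
```

Call:
move_arm:
  commands:
    - {"slide":[0.111,0.911,0],"dr":[0,0,0.179],"fingers":60}
    - {"slide":[0.111,0.911,0],"dr":[0,0,0.179],"fingers":60}
    - {"slide":[0.111,0.911,0],"dr":[0,0,0.179],"fingers":60}
    - {"slide":[0.111,0.911,0],"dr":[0,0,0.179],"fingers":60}
    - {"slide":[0.111,0.911,0],"dr":[0,0,0.179],"fingers":60}
    - {"slide":[0.111,0.911,0],"dr":[0,0,0.179],"fingers":60}
    - {"slide":[0.111,0.911,0],"dr":[0,0,0.179],"fingers":60}
    - {"slide":[0.111,0.911,0],"dr":[0,0,0.179],"fingers":60}
    - {"slide":[0.111,0.911,-0.2],"dr":[0,0,0.179],"fingers":60}
    - {"slide":[0.111,0.911,-0.2],"dr":[0,0,0.179],"fingers":60}
    - {"slide":[0.111,0.911,-0.2],"dr":[0,0,0.179],"fingers":60}
    - {"slide":[0.111,0.911,-0.2],"dr":[0,0,0.179],"fingers":60}
    - {"slide":[0.111,0.911,-0.2],"dr":[0,0,0.179],"fingers":60}

```text
time: 7.1
eef_pos: [612.6, 314.4, 53.2]
tcp_rot: [0.001, 0.682, 0.731, 0.002]
contact_force: [0.4, -0.1, 0.6]
finger_gap: 59.7
gripper_force: 0.0
```

Call:
move_arm:
  commands:
    - {"slide":[0,0,-0.05],"dr":[0,0,0],"fingers":60}
    - {"slide":[0,0,-0.083],"dr":[0,0,0],"fingers":60}
    - {"slide":[0,0,-0.083],"dr":[0,0,0],"fingers":60}
    - {"slide":[0,0,-0.083],"dr":[0,0,0],"fingers":60}
    - {"slide":[0,0,-0.083],"dr":[0,0,0],"fingers":15}
    - {"slide":[0,0,-0.083],"dr":[0,0,0],"fingers":15}
    - {"slide":[0,0,-0.083],"dr":[0,0,0],"fingers":15}
    - {"slide":[0,0,-0.083],"dr":[0,0,0],"fingers":15}
    - {"slide":[0,0,-0.083],"dr":[0,0,0],"fingers":15}

```text
time: 8.0
eef_pos: [611.8, 314.3, 18.5]
tcp_rot: [0.0, 0.682, 0.731, 0.001]
contact_force: [0.2, -0.7, 5.8]
finger_gap: 23.0
gripper_force: 59.3
```

Call:
move_arm:
  commands:
    - {"slide":[0,0,0.03],"dr":[0,0,0],"fingers":15}
    - {"slide":[0,0,0.07],"dr":[0,0,0],"fingers":15}
    - {"slide":[0,0,0.07],"dr":[0,0,0],"fingers":15}
    - {"slide":[0,0,0.07],"dr":[0,0,0],"fingers":15}

```text
time: 8.4
eef_pos: [611.7, 314.3, 46.5]
tcp_rot: [0.0, 0.682, 0.731, 0.001]
contact_force: [-0.4, 0.6, -0.9]
finger_gap: 23.4
gripper_force: 58.8
```

```bash
python3 - <<'E'
from h import *
q=snap('scene','s1'); t=snap('top','t1')
a=cv2.resize(q['color'][180:400,300:560],None,fx=1.5,fy=2,interpolation=cv2.INTER_CUBIC)
a=cv2.resize(q['color'][220:400,330:530],None,fx=2,fy=2,interpolation=cv2.INTER_CUBIC)
b=cv2.resize(t['color'][130:310,170:370],None,fx=2,fy=2,interpolation=cv2.INTER_CUBIC)
cv2.imwrite('pics/c.png',np.hstack([a,b])[:,:,::-1]); print(a.shape)
E
```

```text
(360, 400, 3)
```

View pics/c.png

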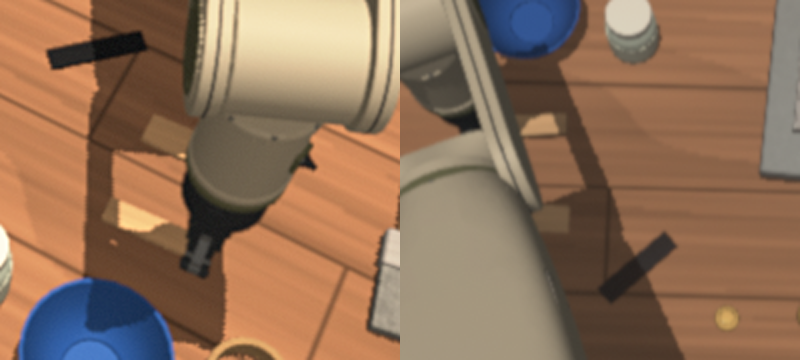

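The scene crop shows the shim held level by its tail end at about (190,245), with its front end near (110,215). The grasp is good.

Call:
move_arm:
  commands:
    - {"slide":[-0.0845,-0.566,0],"dr":[0,0,-0.179],"fingers":15}
    - {"slide":[-0.0845,-0.566,0],"dr":[0,0,-0.179],"fingers":15}
    - {"slide":[-0.0845,-0.566,0],"dr":[0,0,-0.179],"fingers":15}
    - {"slide":[-0.0845,-0.566,0],"dr":[0,0,-0.179],"fingers":15}
    - {"slide":[-0.0845,-0.566,0],"dr":[0,0,-0.179],"fingers":15}
    - {"slide":[-0.0845,-0.566,0],"dr":[0,0,-0.179],"fingers":15}
    - {"slide":[-0.0845,-0.566,-0.03],"dr":[0,0,-0.179],"fingers":15}
    - {"slide":[-0.0845,-0.566,-0.05],"dr":[0,0,-0.179],"fingers":15}
    - {"slide":[-0.0845,-0.566,-0.062],"dr":[0,0,-0.179],"fingers":15}
    - {"slide":[-0.0845,-0.566,-0.062],"dr":[0,0,-0.179],"fingers":15}
    - {"slide":[-0.0845,-0.566,-0.062],"dr":[0,0,-0.179],"fingers":15}

```text
time: 9.6
eef_pos: [576.8, 88.5, 19.5]
tcp_rot: [-0.0, 0.731, 0.682, -0.0]
contact_force: [0.3, -0.7, -0.3]
finger_gap: 23.0
gripper_force: 58.9
```

```bash
python3 - <<'E'
from h import *
t=load('t1'); print(px2w(t,[[252.5,187.5],[252.5,197.5]],33))
q=snap('scene','s2'); t=snap('top','t2'); print(ctrl.sense()['eef_pos'])
a=cv2.resize(q['color'][160:340,190:390],None,fx=2,fy=2,interpolation=cv2.INTER_CUBIC)
b=cv2.resize(t['color'][130:310,270:470],None,fx=2,fy=2,interpolation=cv2.INTER_CUBIC)
cv2.imwrite('pics/d.png',np.hstack([a,b])[:,:,::-1])
E
```

```text
[[624.58350804 218.39617924  33.        ]
 [598.71902687 216.96590072  33.        ]]
[576.93281648  88.16838422  19.86442266]
```

View pics/d.png

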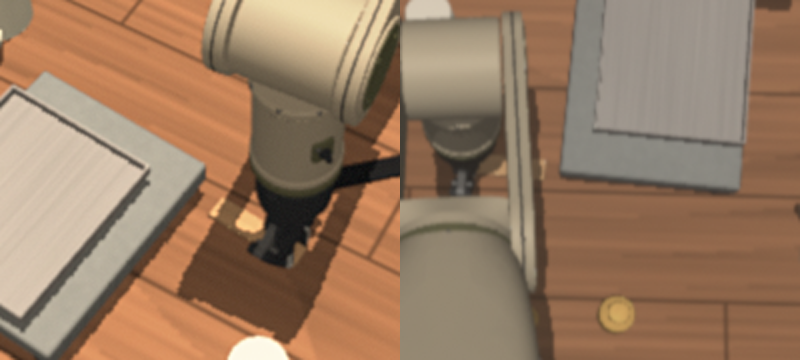

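```bash
python3 - <<'E'
from h import *
t=load('t2');q=load('s2')
print(px2w(t,[[342.5,210],[342.5,220]],6))
print(px2w(q,[[190+210/2,160+211/2],[190+222/2,160+197/2]],6))
X=np.array([np.cos(.0725),-np.sin(.0725)]);Y=np.array([-X[1],X[0]]);T=np.array([576.9,88.2])
print([[T-96.6*Y+s*13*X] for s in(1,-1)])
b=cv2.resize(t['color'][195:235,310:370],None,fx=10,fy=10,interpolation=cv2.INTER_CUBIC)
a=cv2.resize(q['color'][245:285,280:340],None,fx=10,fy=10,interpolation=cv2.INTER_CUBIC)
cv2.imwrite('pics/e.png',cv2.resize(np.vstack([b,a]),None,fx=.74,fy=.74)[:,:,::-1])
E
```

```text
[[579.5167781   -9.25634539   6.        ]
 [553.51730515  -9.81740977   6.        ]]
[[577.26146062 -10.42580505   6.        ]
 [555.89760686  -8.01164141   6.        ]]
[[array([582.86848308,  -9.08790886])], [array([556.93678441,  -7.20455976])]]
```

View pics/e.png

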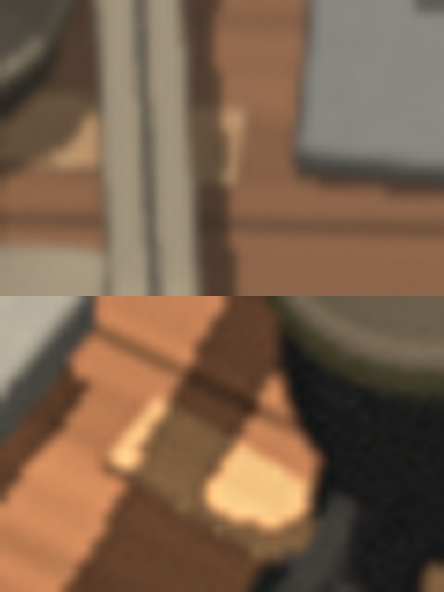

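Call:
move_arm:
  commands:
    - {"slide":[0.006,0,0],"dr":[0,0,0],"fingers":15}
    - {"slide":[0.004,-0.03,0],"dr":[0,0,0],"fingers":15}
    - {"slide":[0.002,-0.06,0],"dr":[0,0,0],"fingers":15}
    - {"slide":[0,-0.09,0],"dr":[0,0,0],"fingers":15}
    - {"slide":[-0.002,-0.12,0],"dr":[0,0,0],"fingers":15}
    - {"slide":[-0.005,-0.15,0],"dr":[0,0,0],"fingers":15}
    - {"slide":[-0.007,-0.18,0],"dr":[0,0,0],"fingers":15}
    - {"slide":[-0.008,-0.2,0],"dr":[0,0,0],"fingers":15}
    - {"slide":[-0.008,-0.2,-0.002],"dr":[0,0,0],"fingers":15}
    - {"slide":[-0.008,-0.2,-0.002],"dr":[0,0,0],"fingers":15}

```text
time: 10.7
eef_pos: [573.8, 7.5, 19.4]
tcp_rot: [-0.0, 0.732, 0.681, 0.0]
contact_force: [0.1, -0.7, -0.3]
finger_gap: 23.5
gripper_force: 58.9
```

Call:
move_arm:
  commands:
    - {"slide":[0,0,0],"dr":[0,0,0],"fingers":60}
    - {"slide":[0,0,0],"dr":[0,0,0],"fingers":60}
    - {"slide":[0,0,0],"dr":[0,0,0],"fingers":60}
    - {"slide":[0,0,0],"dr":[0,0,0],"fingers":60}
    - {"slide":[0,0,0.05],"dr":[0,0,0],"fingers":60}
    - {"slide":[0,0.05,0.12],"dr":[0,0,0],"fingers":60}
    - {"slide":[0,0.15,0.22],"dr":[0,0,0],"fingers":60}
    - {"slide":[0,0.35,0.22],"dr":[0,0,0],"fingers":60}
    - {"slide":[0,0.6,0.22],"dr":[0,0,0],"fingers":60}
    - {"slide":[0,0.6,0.22],"dr":[0,0,0],"fingers":60}
    - {"slide":[0,0.6,0.22],"dr":[0,0,0],"fingers":60}
    - {"slide":[0,0.6,0.22],"dr":[0,0,0],"fingers":60}

```text
time: 11.9
eef_pos: [573.2, 252.3, 107.8]
tcp_rot: [-0.0, 0.73, 0.683, 0.001]
contact_force: [-0.0, -0.0, 0.0]
finger_gap: 60.3
gripper_force: 0.0
```

```bash
python3 - <<'E'
from h import *
q=snap('scene','s3'); t=snap('top','t3'); print(ctrl.sense()['eef_pos'])
b=cv2.resize(t['color'][190:250,300:380],None,fx=5,fy=5,interpolation=cv2.INTER_CUBIC)
a=cv2.resize(q['color'][220:280,270:350],None,fx=5,fy=5,interpolation=cv2.INTER_CUBIC)
cv2.imwrite('pics/f.png',np.hstack([b,a])[:,:,::-1])
E
```

```text
[573.56963748 248.32631316 107.3040836 ]
```

View pics/f.png

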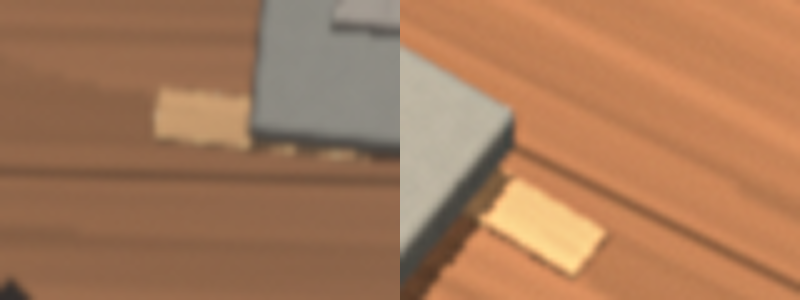

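```bash
python3 - <<'E'
from h import *
t=load('t3');q=load('s3')
f=lambda s,o,p:px2w(s,(np.array(p)+.5)/5-.5+o,5)[:,:2]
A=f(t,[300,190],[[162,87],[154,139],[249,97],[249,150]])
B=f(q,[270,220],[[607-400,232],[578-400,276],[512-400,178],[475-400,217]])
for n,P,F in(('top',A,(565,-51.2)),('scene',B,(568.5,-50.4))):
    print(n,P.round(1).tolist()); tail=(P[0]+P[1])/2; mid=(P[2]+P[3])/2
    for Y in (np.array([.0724,.9974]),(P[0]-P[2]+P[1]-P[3])/np.linalg.norm(P[0]-P[2]+P[1]-P[3])):
        d=np.array(F)-tail; print(Y,'along',d@Y,'lat(x)',d@np.array([Y[1],-Y[0]]))
E
```

```text
top [[586.9, 17.6], [559.6, 21.0], [582.9, -26.8], [555.3, -27.3]]
[0.0724 0.9974] along -70.89348305562396 lat(x) -3.111914990356531
[0.08963158 0.99597499] along -70.93496893206589 lat(x) -1.8856890708735792
scene [[560.9, 19.9], [585.6, 19.8], [557.9, -29.6], [582.5, -33.5]]
[0.0724 0.9974] along -70.42869400596315 lat(x) 0.3456309050434973
[0.05888814 0.99826459] along -70.42520976499608 lat(x) -0.6079198923962937
```

The shim lies under the foot with about 71 mm of its tail outboard of the foot and a lateral error of about 2 mm. Next is the wedge.

Call:
move_arm:
  commands:
    - {"slide":[-0.184,0.231,0],"dr":[0,0,0.084],"fingers":60}
    - {"slide":[-0.184,0.231,0],"dr":[0,0,0.084],"fingers":60}
    - {"slide":[-0.184,0.231,0],"dr":[0,0,0.084],"fingers":60}
    - {"slide":[-0.184,0.231,-0.06],"dr":[0,0,0.084],"fingers":60}
    - {"slide":[-0.184,0.231,-0.14],"dr":[0,0,0.084],"fingers":60}
    - {"slide":[-0.184,0.231,-0.2],"dr":[0,0,0.084],"fingers":60}
    - {"slide":[-0.184,0.231,-0.219],"dr":[0,0,0.084],"fingers":60}
    - {"slide":[-0.184,0.231,-0.219],"dr":[0,0,0.084],"fingers":60}
    - {"slide":[-0.184,0.231,-0.219],"dr":[0,0,0.084],"fingers":60}
    - {"slide":[-0.184,0.231,-0.219],"dr":[0,0,0.084],"fingers":20}
    - {"slide":[-0.184,0.231,-0.219],"dr":[0,0,0.084],"fingers":20}
    - {"slide":[-0.184,0.231,-0.219],"dr":[0,0,0.084],"fingers":20}
    - {"slide":[-0.184,0.231,-0.219],"dr":[0,0,0.084],"fingers":20}
    - {"slide":[-0.184,0.231,-0.219],"dr":[0,0,0.084],"fingers":20}

```text
time: 13.4
eef_pos: [501.7, 340.6, 22.0]
tcp_rot: [0.001, 0.709, 0.705, 0.002]
contact_force: [-0.6, -1.1, 6.3]
finger_gap: 32.0
gripper_force: 59.9
```

Call:
move_arm:
  commands:
    - {"slide":[0,0,0.03],"dr":[0,0,0],"fingers":20}
    - {"slide":[0,0,0.075],"dr":[0,0,0],"fingers":20}
    - {"slide":[0,0,0.075],"dr":[0,0,0],"fingers":20}
    - {"slide":[0,0,0.075],"dr":[0,0,0],"fingers":20}
    - {"slide":[0,0,0.075],"dr":[0,0,0],"fingers":20}

```text
time: 13.9
eef_pos: [499.8, 339.7, 49.3]
tcp_rot: [-0.0, 0.709, 0.705, -0.0]
contact_force: [0.1, -0.1, -1.4]
finger_gap: 31.8
gripper_force: 59.6
```

```bash
python3 - <<'E'
from h import *
q=snap('scene','s4'); t=snap('top','t4'); s=ctrl.sense(); print(s['eef_pos'],s['contact_force'])
b=cv2.resize(t['color'][190:290,180:300],None,fx=3,fy=3,interpolation=cv2.INTER_CUBIC)
a=cv2.resize(q['color'][230:330,370:490],None,fx=3,fy=3,interpolation=cv2.INTER_CUBIC)
cv2.imwrite('pics/g.png',np.hstack([b,a])[:,:,::-1])
E
```

```text
[499.63609066 339.54504224  48.89095643] [ 0.38255427  0.44185931 -0.460875  ]
```

View pics/g.png

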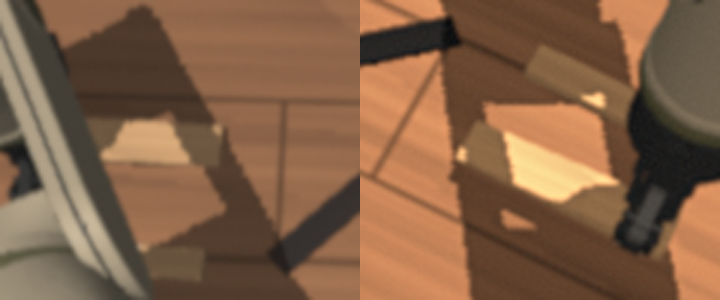

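```bash
python3 - <<'E'
from h import *
t=load('t4');q=load('s4')
print(px2w(t,[[254,231.5],[254,245.3]],30)); print(px2w(q,[[410,270.7],[402.5,283.5]],30))
Y=np.array([.0724,.9974])
print('foot',np.array([567,-51])+np.array([[60],[140],[64]])*Y)
E
```

```text
[[512.93862739 208.93948382  30.        ]
 [478.39394513 207.05317693  30.        ]]
[[480.51583461 213.1245519   30.        ]
 [515.65052717 212.20226366  30.        ]]
foot [[571.344    8.844 ]
 [577.136   88.636 ]
 [571.6336  12.8336]]
```

Call:
move_arm:
  commands:
    - {"slide":[0.2,-0.578,0],"dr":[0,0,-0.084],"fingers":20}
    - {"slide":[0.2,-0.578,0],"dr":[0,0,-0.084],"fingers":20}
    - {"slide":[0.2,-0.578,0],"dr":[0,0,-0.084],"fingers":20}
    - {"slide":[0.2,-0.578,0],"dr":[0,0,-0.084],"fingers":20}
    - {"slide":[0.2,-0.578,0],"dr":[0,0,-0.084],"fingers":20}
    - {"slide":[0.2,-0.578,0],"dr":[0,0,-0.084],"fingers":20}
    - {"slide":[0.2,-0.578,-0.02],"dr":[0,0,-0.084],"fingers":20}
    - {"slide":[0.2,-0.578,-0.04],"dr":[0,0,-0.084],"fingers":20}
    - {"slide":[0.2,-0.578,-0.052],"dr":[0,0,-0.084],"fingers":20}
    - {"slide":[0.2,-0.578,-0.052],"dr":[0,0,-0.084],"fingers":20}
    - {"slide":[0.2,-0.578,-0.052],"dr":[0,0,-0.084],"fingers":20}

```text
time: 15.1
eef_pos: [579.9, 109.8, 29.0]
tcp_rot: [-0.0, 0.731, 0.682, -0.0]
contact_force: [-0.8, 1.2, 3.0]
finger_gap: 31.5
gripper_force: 59.7
```

Call:
move_arm:
  commands:
    - {"slide":[0,0,-0.0025],"dr":[0,0,0],"fingers":20}
    - {"slide":[0,0,-0.0025],"dr":[0,0,0],"fingers":20}
    - {"slide":[0,0,-0.0025],"dr":[0,0,0],"fingers":20}

```text
time: 15.4
eef_pos: [580.5, 109.0, 28.4]
tcp_rot: [0.0, 0.732, 0.681, 0.0]
contact_force: [0.0, 2.1, 3.0]
finger_gap: 31.7
gripper_force: 59.7
```

Call:
move_arm:
  commands:
    - {"slide":[0,0,-0.0025],"dr":[0,0,0],"fingers":20}
    - {"slide":[0,0,-0.0025],"dr":[0,0,0],"fingers":20}
    - {"slide":[0,0,-0.0025],"dr":[0,0,0],"fingers":20}

```text
time: 15.7
eef_pos: [580.5, 108.8, 27.3]
tcp_rot: [0.0, 0.732, 0.681, 0.0]
contact_force: [-0.3, 1.9, 3.3]
finger_gap: 31.6
gripper_force: 59.7
```

Call:
move_arm:
  commands:
    - {"slide":[-0.0018,-0.025,0],"dr":[0,0,0],"fingers":20}
    - {"slide":[-0.0036,-0.05,0],"dr":[0,0,0],"fingers":20}
    - {"slide":[-0.0054,-0.075,0],"dr":[0,0,0],"fingers":20}
    - {"slide":[-0.0072,-0.1,0],"dr":[0,0,0],"fingers":20}
    - {"slide":[-0.009,-0.125,0],"dr":[0,0,0],"fingers":20}
    - {"slide":[-0.0108,-0.15,0],"dr":[0,0,0],"fingers":20}
    - {"slide":[-0.0117,-0.162,0],"dr":[0,0,0],"fingers":20}
    - {"slide":[-0.0117,-0.162,0],"dr":[0,0,0],"fingers":20}

```text
time: 16.5
eef_pos: [575.6, 42.2, 27.2]
tcp_rot: [0.0, 0.732, 0.681, -0.0]
contact_force: [-0.1, -2.6, 4.7]
finger_gap: 31.8
gripper_force: 59.8
```

Call:
move_arm:
  commands:
    - {"slide":[-0.0005,-0.006,0],"dr":[0,0,0],"fingers":20}
    - {"slide":[-0.001,-0.0125,0],"dr":[0,0,0],"fingers":20}
    - {"slide":[-0.0015,-0.02,0],"dr":[0,0,0],"fingers":20}
    - {"slide":[-0.0015,-0.02,0],"dr":[0,0,0],"fingers":20}

```text
time: 16.9
eef_pos: [575.1, 35.2, 27.2]
tcp_rot: [0.0, 0.732, 0.681, -0.0]
contact_force: [-0.3, 1.8, 5.0]
finger_gap: 31.9
gripper_force: 59.8
```

Call:
move_arm:
  commands:
    - {"slide":[-0.0005,-0.006,0],"dr":[0,0,0],"fingers":20}
    - {"slide":[-0.001,-0.0125,0],"dr":[0,0,0],"fingers":20}
    - {"slide":[-0.001,-0.0125,0],"dr":[0,0,0],"fingers":20}

```text
time: 17.2
eef_pos: [574.7, 30.4, 27.2]
tcp_rot: [0.0, 0.732, 0.681, -0.0]
contact_force: [0.7, 2.4, 4.9]
finger_gap: 31.7
gripper_force: 59.8
```

Call:
move_arm:
  commands:
    - {"slide":[-0.0005,-0.005,0],"dr":[0,0,0],"fingers":20}
    - {"slide":[-0.001,-0.01,0],"dr":[0,0,0],"fingers":20}
    - {"slide":[-0.001,-0.01,0],"dr":[0,0,0],"fingers":20}

```text
time: 17.5
eef_pos: [574.3, 26.4, 27.2]
tcp_rot: [0.0, 0.732, 0.681, 0.0]
contact_force: [0.2, 1.4, 4.6]
finger_gap: 31.9
gripper_force: 59.8
```

Call:
move_arm:
  commands:
    - {"slide":[-0.0005,-0.005,0],"dr":[0,0,0],"fingers":20}
    - {"slide":[-0.0005,-0.0075,0],"dr":[0,0,0],"fingers":20}
    - {"slide":[-0.0005,-0.0075,0],"dr":[0,0,0],"fingers":20}

```text
time: 17.8
eef_pos: [574.1, 23.6, 27.2]
tcp_rot: [0.0, 0.732, 0.681, 0.0]
contact_force: [-0.7, 2.5, 5.3]
finger_gap: 31.7
gripper_force: 59.8
```

Call:
move_arm:
  commands:
    - {"slide":[-0.0005,-0.005,0],"dr":[0,0,0],"fingers":20}
    - {"slide":[-0.0005,-0.005,0],"dr":[0,0,0],"fingers":20}

```text
time: 18.0
eef_pos: [573.9, 21.5, 27.2]
tcp_rot: [0.0, 0.732, 0.681, 0.0]
contact_force: [0.5, 2.9, 4.7]
finger_gap: 31.6
gripper_force: 59.8
```

Call:
move_arm:
  commands:
    - {"slide":[-0.0005,-0.005,0],"dr":[0,0,0],"fingers":20}
    - {"slide":[-0.0005,-0.005,0],"dr":[0,0,0],"fingers":20}

```text
time: 18.2
eef_pos: [573.6, 19.5, 27.2]
tcp_rot: [0.0, 0.732, 0.681, 0.0]
contact_force: [-0.1, 2.9, 5.7]
finger_gap: 31.6
gripper_force: 59.8
```

Call:
move_arm:
  commands:
    - {"slide":[-0.0003,-0.005,0],"dr":[0,0,0],"fingers":20}
    - {"slide":[-0.0003,-0.005,0],"dr":[0,0,0],"fingers":20}

```text
time: 18.4
eef_pos: [573.6, 17.5, 27.2]
tcp_rot: [0.0, 0.732, 0.681, 0.0]
contact_force: [0.4, 2.7, 4.7]
finger_gap: 31.4
gripper_force: 59.8
```

Call:
move_arm:
  commands:
    - {"slide":[-0.0003,-0.005,0],"dr":[0,0,0],"fingers":20}
    - {"slide":[-0.0003,-0.005,0],"dr":[0,0,0],"fingers":20}

```text
time: 18.6
eef_pos: [573.4, 15.5, 27.2]
tcp_rot: [0.0, 0.732, 0.681, 0.0]
contact_force: [0.1, 2.7, 5.3]
finger_gap: 31.2
gripper_force: 59.8
```

Call:
move_arm:
  commands:
    - {"slide":[-0.0003,-0.004,0],"dr":[0,0,0],"fingers":20}
    - {"slide":[-0.0003,-0.004,0],"dr":[0,0,0],"fingers":20}

```text
time: 18.8
eef_pos: [573.3, 14.0, 27.2]
tcp_rot: [0.0, 0.732, 0.681, 0.0]
contact_force: [0.1, 2.6, 5.3]
finger_gap: 31.4
gripper_force: 59.8
```

Call:
move_arm:
  commands:
    - {"slide":[-0.0003,-0.004,0],"dr":[0,0,0],"fingers":20}
    - {"slide":[-0.0003,-0.004,0],"dr":[0,0,0],"fingers":20}

```text
time: 19.0
eef_pos: [573.2, 12.5, 27.2]
tcp_rot: [-0.0, 0.732, 0.681, 0.0]
contact_force: [0.1, 3.9, 5.4]
finger_gap: 31.7
gripper_force: 59.8
```

Call:
move_arm:
  commands:
    - {"slide":[-0.0003,-0.004,0],"dr":[0,0,0],"fingers":20}
    - {"slide":[-0.0003,-0.004,0],"dr":[0,0,0],"fingers":20}

```text
time: 19.2
eef_pos: [573.1, 11.1, 27.2]
tcp_rot: [-0.0, 0.732, 0.681, 0.0]
contact_force: [0.5, 4.0, 6.0]
finger_gap: 31.4
gripper_force: 59.8
```

Call:
move_arm:
  commands:
    - {"slide":[-0.0002,-0.0025,0],"dr":[0,0,0],"fingers":20}
    - {"slide":[-0.0002,-0.0025,0],"dr":[0,0,0],"fingers":20}

```text
time: 19.4
eef_pos: [573.0, 10.4, 27.2]
tcp_rot: [-0.0, 0.732, 0.681, 0.0]
contact_force: [0.8, 6.1, 5.4]
finger_gap: 31.6
gripper_force: 59.8
```

Call:
move_arm:
  commands:
    - {"slide":[-0.0002,-0.0025,0],"dr":[0,0,0],"fingers":20}
    - {"slide":[-0.0002,-0.0025,0],"dr":[0,0,0],"fingers":20}

```text
time: 19.6
eef_pos: [572.9, 9.6, 27.2]
tcp_rot: [-0.0, 0.732, 0.681, 0.0]
contact_force: [-0.3, 5.8, 5.2]
finger_gap: 31.5
gripper_force: 59.8
```

Call:
move_arm:
  commands:
    - {"slide":[-0.0002,-0.0025,0],"dr":[0,0,0],"fingers":20}
    - {"slide":[-0.0002,-0.0025,0],"dr":[0,0,0],"fingers":20}

```text
time: 19.8
eef_pos: [572.9, 8.7, 27.2]
tcp_rot: [-0.0, 0.732, 0.681, 0.001]
contact_force: [1.0, 6.7, 5.3]
finger_gap: 31.6
gripper_force: 59.8
```

Call:
move_arm:
  commands:
    - {"slide":[-0.0001,-0.002,0],"dr":[0,0,0],"fingers":20}
    - {"slide":[-0.0001,-0.002,0],"dr":[0,0,0],"fingers":20}

```text
time: 20.0
eef_pos: [572.8, 8.1, 27.2]
tcp_rot: [-0.001, 0.732, 0.681, 0.001]
contact_force: [-0.4, 8.1, 5.2]
finger_gap: 31.5
gripper_force: 59.8
```

Call:
move_arm:
  commands:
    - {"slide":[-0.0001,-0.002,0],"dr":[0,0,0],"fingers":20}
    - {"slide":[-0.0001,-0.002,0],"dr":[0,0,0],"fingers":20}

```text
time: 20.2
eef_pos: [572.8, 7.5, 27.2]
tcp_rot: [-0.001, 0.732, 0.681, 0.001]
contact_force: [0.2, 9.1, 5.3]
finger_gap: 32.1
gripper_force: 59.8
```

```bash
python3 - <<'E'
from h import *
s=ctrl.sense(); print(s['eef_pos'],s['contact_force'],s['wrist_torque'])
E
```

```text
[572.78697481   7.47221851  27.22603243] [0.21637463 9.05631556 5.29091642] [ 1.01136331 -0.1441495  -0.021883  ]
```

Call:
move_arm:
  commands:
    - {"slide":[0,0,0],"dr":[0,0,0],"fingers":55}
    - {"slide":[0,0,0],"dr":[0,0,0],"fingers":55}
    - {"slide":[0,0,0],"dr":[0,0,0],"fingers":55}
    - {"slide":[0,0,0],"dr":[0,0,0],"fingers":55}
    - {"slide":[0,0,0.05],"dr":[0,0,0],"fingers":55}
    - {"slide":[0,0,0.12],"dr":[0,0,0],"fingers":55}
    - {"slide":[0,0,0.18],"dr":[0,0,0],"fingers":0}
    - {"slide":[0,0,0.18],"dr":[0,0,0],"fingers":0}
    - {"slide":[-0.0145,-0.144,0.18],"dr":[0,0,0],"fingers":0}
    - {"slide":[-0.0145,-0.144,0.18],"dr":[0,0,0],"fingers":0}
    - {"slide":[-0.0145,-0.144,0.18],"dr":[0,0,0],"fingers":0}
    - {"slide":[-0.0145,-0.144,0.18],"dr":[0,0,0],"fingers":0}

```text
time: 21.4
eef_pos: [566.4, -50.8, 98.3]
tcp_rot: [-0.001, 0.732, 0.681, -0.0]
contact_force: [0.2, 0.4, 0.1]
finger_gap: -0.2
gripper_force: 0.0
```

```bash
python3 - <<'E'
from h import *
q=snap('scene','s5'); t=snap('top','t5'); s=ctrl.sense(); print(s['eef_pos'],s['contact_force'])
b=cv2.resize(t['color'][170:270,280:400],None,fx=3,fy=3,interpolation=cv2.INTER_CUBIC)
a=cv2.resize(q['color'][190:290,240:360],None,fx=3,fy=3,interpolation=cv2.INTER_CUBIC)
cv2.imwrite('pics/i.png',np.hstack([b,a])[:,:,::-1])
E
```

```text
[566.66801928 -50.15979803  98.54329286] [0.41266695 0.00576727 0.59259569]
```

View pics/i.png

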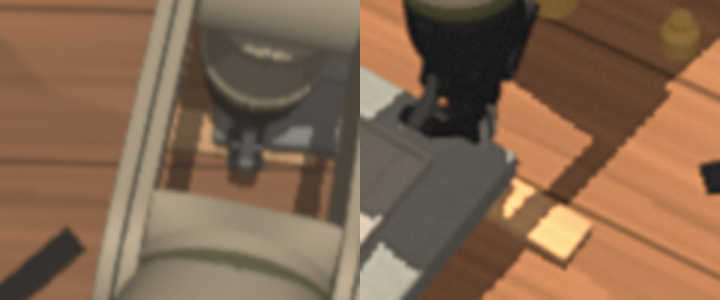

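The fingers are above the corner, and the wedge and shim tail stick out at the scale's left at about (550,230). Now I'll press.

Call:
move_arm:
  commands:
    - {"slide":[0,0,-0.045],"dr":[0,0,0],"fingers":0}
    - {"slide":[0,0,-0.0525],"dr":[0,0,0],"fingers":0}
    - {"slide":[0,0,-0.055],"dr":[0,0,0],"fingers":0}
    - {"slide":[0,0,-0.055],"dr":[0,0,0],"fingers":0}
    - {"slide":[0,0,-0.055],"dr":[0,0,0],"fingers":0}

```text
time: 22.0
eef_pos: [567.1, -50.9, 77.4]
tcp_rot: [0.0, 0.732, 0.681, 0.0]
contact_force: [-0.4, 0.8, 0.8]
finger_gap: 0.1
gripper_force: 0.0
```

Call:
move_arm:
  commands:
    - {"slide":[0,0,-0.001],"dr":[0,0,0],"fingers":0}
    - {"slide":[0,0,-0.0025],"dr":[0,0,0],"fingers":0}
    - {"slide":[0,0,-0.0025],"dr":[0,0,0],"fingers":0}

```text
time: 22.3
eef_pos: [567.1, -51.1, 76.4]
tcp_rot: [0.0, 0.732, 0.681, 0.0]
contact_force: [-0.3, 0.6, 2.4]
finger_gap: 0.2
gripper_force: 1.0
```

Call:
move_arm:
  commands:
    - {"slide":[0,0,-0.0015],"dr":[0,0,0],"fingers":0}
    - {"slide":[0,0,-0.002],"dr":[0,0,0],"fingers":0}
    - {"slide":[0,0,-0.002],"dr":[0,0,0],"fingers":0}

```text
time: 22.6
eef_pos: [567.2, -51.1, 76.3]
tcp_rot: [0.0, 0.732, 0.681, 0.0]
contact_force: [-3.3, 2.0, 8.0]
finger_gap: 0.2
gripper_force: 4.2
```

Call:
move_arm:
  commands:
    - {"slide":[0,0,-0.0015],"dr":[0,0,0],"fingers":0}
    - {"slide":[0,0,-0.002],"dr":[0,0,0],"fingers":0}
    - {"slide":[0,0,-0.002],"dr":[0,0,0],"fingers":0}

```text
time: 22.9
eef_pos: [567.3, -51.1, 76.2]
tcp_rot: [0.0, 0.732, 0.681, 0.0]
contact_force: [-6.2, 1.1, 14.0]
finger_gap: 0.1
gripper_force: 7.1
```

Call:
move_arm:
  commands:
    - {"slide":[0,0,0.001],"dr":[0,0,0],"fingers":0}
    - {"slide":[0,0,0.001],"dr":[0,0,0],"fingers":0}
    - {"slide":[0,0,0.001],"dr":[0,0,0],"fingers":0}
    - {"slide":[0,0,0.001],"dr":[0,0,0],"fingers":0}
    - {"slide":[0,0,0.001],"dr":[0,0,0],"fingers":0}
    - {"slide":[0,0,0.001],"dr":[0,0,0],"fingers":0}
    - {"slide":[0,0,0.001],"dr":[0,0,0],"fingers":0}
    - {"slide":[0,0,0.001],"dr":[0,0,0],"fingers":0}

```text
time: 23.7
eef_pos: [567.2, -51.1, 76.3]
tcp_rot: [0.0, 0.732, 0.681, 0.0]
contact_force: [-5.3, 1.1, 11.9]
finger_gap: 0.2
gripper_force: 5.6
```

Call:
move_arm:
  commands:
    - {"slide":[0,0,0.004],"dr":[0,0,0],"fingers":0}
    - {"slide":[0,0,0.008],"dr":[0,0,0],"fingers":0}
    - {"slide":[0,0,0.03],"dr":[0,0,0],"fingers":0}
    - {"slide":[0,0,0.1],"dr":[0,0,0],"fingers":0}
    - {"slide":[0,0,0.2],"dr":[0,0,0],"fingers":0}
    - {"slide":[0,0,0.2],"dr":[0,0,0],"fingers":0}
    - {"slide":[0,0,0.2],"dr":[0,0,0],"fingers":0}
    - {"slide":[0,0,0.2],"dr":[0,0,0],"fingers":0}

```text
time: 24.5
eef_pos: [566.4, -51.0, 154.2]
tcp_rot: [-0.0, 0.732, 0.681, -0.0]
contact_force: [-0.5, -0.1, -1.1]
finger_gap: 0.2
gripper_force: 0.0
```

```bash
python3 -c "
from rig import ctrl
print(ctrl.finish_job())"
```

```text
the job is handed in; nothing more can be done
None
```

I handed the job in at about 24.5 s: the thin shim is under the short foot with the wedge pushed in on top at about 9 N and let go. The corner then held at about 12 N, moving less than 0.5 mm. I have not seen the judge's verdict, and the wedge's final fit under the foot could only be checked by force, not clearly by camera.

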